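Test the breaker of the mould vibrator and hold its speed knob at the third notch

ROBOT

A 6-joint arm with a two-finger parallel gripper is mounted at the origin on a cart in front of the work surface, level with it; the furniture and walls round the work are solid. World frame = base frame: x ahead of the robot, y to its left, z up, the work surface at z = 0. Lengths are in mm, angles in degrees, forces in N, time in s.
With the tool pointing down it reaches from about 300 to 850 mm from the base axis. Payload 4.2 kg.
Tool frame: the origin (TCP) lies between the finger pads, 19 mm behind the fingertips; this is the grasp point; z points along the fingers, y is the line along which they close (so a half turn about z gives the same grasp; the last joint's range is limited). The gripper opens to 91 mm and grips with 3 to 60 N. Pads are 32 mm wide; open, the fingers measure 118 mm over their backs; the gripper's body (76 mm by 178 mm) begins 60 mm behind the grasp point.
Start: joints at [68.526, 18.312, 89.639, -0, 72.044, -1.146], TCP at [199.759, 539.201, 232.776] pointing down, gripper open.
Joint ranges: [-177.97, 177.97], [-48.28, 115.42], [12.27, 149.76], [-77.06, 257.06], [2.81, 150.46], [-146.56, 146.56]. Speed limits (degrees/s): [147.25, 147.25, 180, 180, 180, 180].

INTERFACE

Orientations are given as [roll, pitch, yaw] about the fixed x, y, z axes, in that order (R = Rz(yaw) Ry(pitch) Rx(roll)).
In Python, from workcell import env gives the robot as it stands.
- The arm moves only by the shell command python3 -m jog 'ROWS' [FORCE]. ROWS is a JSON object of lists of equal length, an entry for each row: "jaw": the finger opening in mm, from 0 to 91.2; "slide": the shift along the tool's x, y, z in units of 30 mm (1.0 is 30 mm), a list of three; "spin": the turn about the tool's z in units of 8 degrees (1.0 is 8 degrees). In form: {"jaw": [jaw, ...], "slide": [[dx, dy, dz], ...], "spin": [spin, ...]}. A call has 1 to 10 rows; each row shifts and turns the commanded pose from where the row before left it, along the tool's axes as they then stand; what a row does not reach is not made up. A row lasts 1/10 s, in which the tool goes at most 50 mm and 8.59 degrees, less where a joint would pass 70% of its speed; a pose out of reach is approached as far as the arm can. A call is refused whole if a number of a shift passes 1 or a number of a turn 1, either way. A call with a gripper value outside its range is refused whole. The fingers move at their own pace and stop on an object; FORCE is the grip in N (left out, the last holds). Time passes only in rows, so rows that do not move let the fingers close. It gives the time, the measured TCP pose, the force, the opening and the grip force at its end, in the units of the state.
- env.state(): the state, without advancing time (a new reading comes with each control period).
- env.grab_frame(name): name is "scene" or "top" or "wrist"; returns the picture (480x640x3 uint8, red, green, blue); there is no depth.
- env.camera_model(name): a dict with "fx", "fy", "cx", "cy" (pixels), "camera_from_world" (4x4, takes a point from world to camera coordinates). Camera axes: x right, y up, looking along -z (the intrinsics and any distortion apply to the point x, -y, -z); pixel columns grow to the right and rows downward; lengths in mm; the calibration is good to about 2 mm. A picture is of the moment at which its call begins: read the wrist's pose just before it. camera_model takes no time and is no camera call; for the wrist camera it gives the pose at the moment of the call.
- env.job_done(): hands the job in; it is judged then, once.
The state is a dict: "time_s": time; "qpos": joint angles; "qvel": joint speeds; "effort": joint torques, N m; "ee_pos": TCP position; "ee_rot": TCP orientation; "force": force on the tool from outside, world axes, zero at the start; "torque": the same for the moment, N m; "gripper_width": finger opening in mm; "gripper_force": force on a finger pad.
Only numpy, scipy, OpenCV 4.12 (cv2) and the standard library are available. Lean on these libraries where they do the work, as an engineer would, in place of code of your own. Each camera call takes 0.05 s, during which the arm holds its last target. There are 200 camera calls.

TASK

Start-of-shift check of the vibrating table for chocolate moulds: press the orange test button so that the breaker's black lever drops, then lift the lever back up until it latches and stays up by itself. Then turn the black speed knob clockwise from its rest, counting the clicks, to the third notch - never on to the fourth - and finish holding it there without letting go, because it springs back to rest when released. Leave the things lying round the machine where they are.

Things in the scene. Friction and masses are not known exactly. Their poses are not given: they have to be found in the camera images.
- vibrator: Bench vibrating table, fixed; cream housing 280 mm deep (x) x 200 mm wide (y). Origin: centre of its underside; x from its front (control panel, robot's side) to its rear, y to its left, z up. Rear half: steel plate with an empty pale mould and clamps, up to 130 mm high. Front half: dark panel rising to the rear. A lead runs along the table from its right side under the melter.
- panel: Dark control panel 128 x 190 mm, origin at its centre, on its surface. Panel frame: x up the slope (to the rear), y left, z out of the panel; it slopes 0.30 rad to the horizontal. Left half: pale breaker 110 mm (x) x 60 mm (y), its face at z = 8 mm, test button below (x = -31, y = 53 mm), lever above. Right half: flat aluminium dial, 84 mm across, with the speed knob (x = 0, y = -47 mm).
- button_top (a point): Centre of the top of the round orange test button (16 mm diameter, top at panel z = 16 mm, 8 mm above the breaker's face). Orientation = panel frame: it is pressed along -z. Moves with the button.
- test_button (a joint): Travel of the test button: 0 = out, 0.007 m = fully in. Its spring needs 1.6 N to start and 5 N fully in. The lever trips within the first 4.5 mm of travel, at about 2 to 3 N; press it in by 5 mm or more. The button dips by itself while the lever is lifted (its catch holds the lever).
- lever_tip (a point): Middle of the upper end of the breaker's black lever, a bar 18 mm wide (panel y) and 8 mm thick; moves with it. It swings about a hinge along panel y at panel x = 28, y = 53, z = 2 mm; the tip is 33 mm from that axis. When dropped the lever reaches down to panel x = 10 mm, when latched the tip is at x = 41, z = 32 mm. Orientation at joint value 0 = panel frame.
- breaker_lever (a joint): Lever angle, rad: 0 = up and latched (leaning 0.42 to the rear of the panel's z, at the green mark), 0.84 = dropped (leaning 0.42 to the front, at the red mark), where a spring keeps it. To latch, push it up the slope past 0 to about -0.10 (stop at -0.13) and let go: it returns to 0 and stays. Takes about 5 N near its tip; short of latching it falls back.
- knob_grip (a point): Point on the speed knob's axis at panel z = 34 mm, where the TCP belongs when gripping from straight above the panel. Black bar grip 48 mm long, 13 mm thick, from z = 13 to 40 mm, on a round 48 mm base; grip it across its thickness. Orientation: z out of the panel along the axis, x along the bar to its white pointer; turns with the knob.
- notch_knob (a joint): Speed knob angle, rad, clockwise seen from above. 0 = rest, at its end stop, pointer at the red dot, 60 degrees left of up-slope. A click every 0.419 rad, marked by bars that grow: notch 1 at 0.419, 2 at 0.838, 3 at 1.257, 4 at 1.676, 5 at 2.094 (end stop). A return spring (0.08 to 0.12 N m, up to 0.18 over the clicks) turns it back to rest from any notch if let go.
- timer: Green round kitchen timer, 62 mm diameter, 40 mm high, on the 8 mm thick black board left of the machine, origin under its centre; a bystander.
- brush: Flat pastry brush, 200 x 42 x 14 mm, lying in front of the machine, origin under its middle, x along its handle; a bystander.
- broken_shell: Broken half shell of a chocolate penguin, 131 x 106 x 35 mm, lying on the same board, origin under its middle; a bystander.
- cocoa_pot: White pot with a red lid, 70 mm across, 62 mm high, on the same board, origin under its middle; a bystander.

How it is judged (in metres and radians):
On the way, in this order (a step that is already met when the one before it is completed fails the run):
1. the test button is pressed and the lever has dropped (value of joint breaker_lever above 0.7 rad and value of joint test_button above 0.003 m and contact force between the fingers and test_button above 0.5 N), for 0.05 s.
2. the lever is back up, latched, and stays up with nothing touching it (value of joint breaker_lever between -0.05 and 0.06 rad and contact force between the fingers and breaker_lever below 0.1 N), for 0.3 s.
3. the knob stands at the third notch (value of joint notch_knob between 1.131 and 1.382 rad), for 0.3 s.
At the end, for the whole second after the job is handed in: The fingers hold the speed knob (more than 2 N) still at the third notch (1.131 to 1.382 rad, that is within 0.3 of a notch), and the breaker lever is up and latched (within -0.05 to 0.06 rad of 0) (all of step 3 and velocity of joint notch_knob between -0.1 and 0.1 rad/s and contact force between the fingers and notch_knob above 2 N and value of joint breaker_lever between -0.05 and 0.06 rad); the arm keeps its last pose, push and grip.
It fails at once if the knob is turned past the third notch, most of the way to the fourth (value of joint notch_knob above 1.508 rad).
It fails at once if a bystander is shoved away: timer (distance of timer from where it was at the start of the episode above 0.02 m).
It fails at once if a bystander is shoved away: brush (distance of brush from where it was at the start of the episode above 0.02 m).
It fails at once if a bystander is shoved away: broken_shell (distance of broken_shell from where it was at the start of the episode above 0.02 m).
It fails at once if a bystander is shoved away: cocoa_pot (distance of cocoa_pot from where it was at the start of the episode above 0.02 m).
It also fails if it takes over 62 s, if anything falls off the work surface, if the arm or the gripper's body presses on something with over 40 N, if the wrist force passes 120 N, or if a joint passes its speed limit or range.

## Working session

There is one attempt and no reset: what is moved stays moved. The work goes in short steps, Python scripts to look and compute and a shell command to move; the robot and the scene stay as the last step left them, time stands still between calls to the robot, and variables do not carry over. Pictures are saved under pics/ and viewed, at most 10 in all, crops included, and the job is handed in when it is done.

```bash
mkdir -p pics; ls
python3 - <<'E'
from workcell import env
import cv2
s=env.state();print({k:s[k] for k in('time_s','ee_pos','ee_rot','gripper_width','force')})
for n in('scene','top'):
    m=env.camera_model(n);print(n,m)
    cv2.imwrite(f'pics/{n}0.png',env.grab_frame(n)[:,:,::-1])
E
```

```text
pics
{'time_s': 0.0, 'ee_pos': array([199.58107485, 538.74667322, 231.91660196]), 'ee_rot': array([-1.79896712e+02, -2.82463983e-03,  1.59670670e+02]), 'gripper_width': 91.27050997198529, 'force': array([ 0.48795794, -0.7421537 ,  0.35015755])}
scene {'fx': 567.3183311177111, 'fy': 567.3183311177111, 'cx': 323.34806265346987, 'cy': 236.68678902167147, 'camera_from_world': array([[ 6.76703125e-01, -7.36029256e-01,  1.82706088e-02,
        -3.63079711e+02],
       [ 5.69806769e-01,  5.39271190e-01,  6.20086147e-01,
        -2.18327547e+02],
       [-4.66254358e-01, -4.09203517e-01,  7.84320952e-01,
        -1.13337654e+03],
       [ 0.00000000e+00,  0.00000000e+00,  0.00000000e+00,
         1.00000000e+00]])}
top {'fx': 596.1642203784203, 'fy': 596.1642203784203, 'cx': 318.5778731704168, 'cy': 229.00749766306106, 'camera_from_world': array([[ 1.65649033e-02, -9.99819260e-01, -9.33015448e-03,
        -1.19581465e+02],
       [ 9.85968561e-01,  1.47837728e-02,  1.66275183e-01,
        -4.25742070e+02],
       [-1.66107195e-01, -1.19535713e-02,  9.86035249e-01,
        -1.08646965e+03],
       [ 0.00000000e+00,  0.00000000e+00,  0.00000000e+00,
         1.00000000e+00]])}
```

View pics/top0.png

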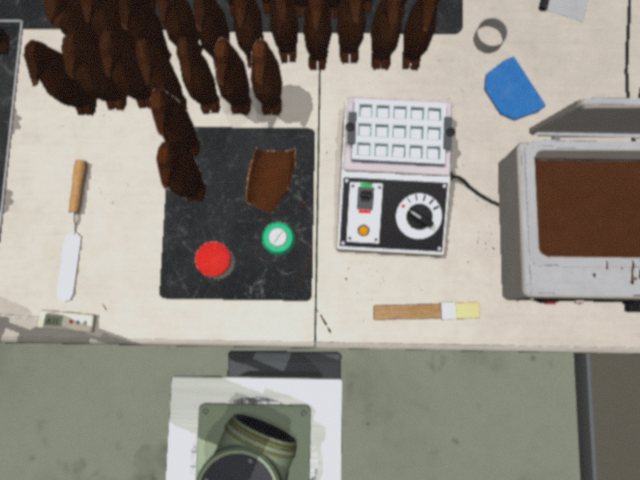

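View pics/scene0.png

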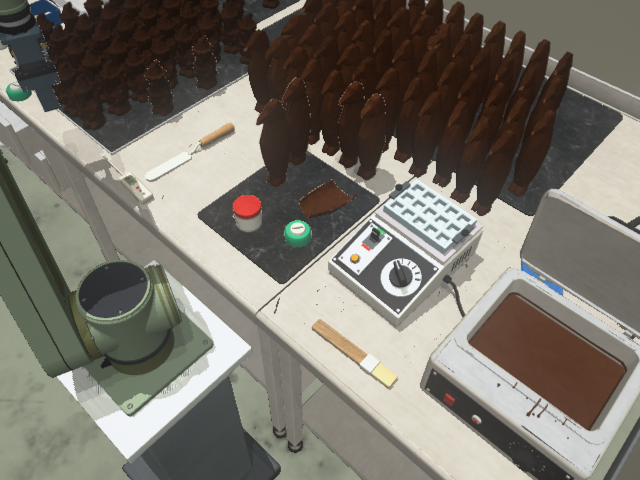

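The top view shows the machine: orange button near (363,230), lever near (365,197), dial centre near (419,216). In the scene view the button is near (355,258) and the dial near (402,277). The brush lies in front of it, and the timer and pot are to its left.

```bash
cat > h.py <<'E'
import numpy as np,cv2
from workcell import env
from scipy.optimize import least_squares
from scipy.spatial.transform import Rotation as R
def proj(m,P):
    c=(m['camera_from_world']@np.r_[P,1])[:3]
    return np.array([m['cx']+m['fx']*c[0]/-c[2], m['cy']+m['fy']*-c[1]/-c[2]])
def panelR(psi): return (R.from_euler('z',psi)*R.from_euler('y',-0.30)).as_matrix()
def blob(im,near,f,rad=15):
    hsv=cv2.cvtColor(im,cv2.COLOR_RGB2HSV).astype(int);mk=f(hsv).astype(np.uint8)
    h,w=mk.shape;yy,xx=np.mgrid[:h,:w];mk[(xx-near[0])**2+(yy-near[1])**2>rad**2]=0
    n,l,st,c=cv2.connectedComponentsWithStats(mk)
    i=1+np.argmax(st[1:,4]);return c[i],st[i],(l==i)
orange=lambda h:(h[...,0]>8)&(h[...,0]<25)&(h[...,1]>150)&(h[...,2]>120)
light=lambda h:(h[...,2]>120)&(h[...,1]<60)
E
python3 - <<'E'
from h import *
obs=[]
for n,b,d,r in(('top',(363,230),(419,216),30),('scene',(355,258),(402,277),26)):
    im=cv2.cvtColor(cv2.imread(f'pics/{n}0.png'),cv2.COLOR_BGR2RGB);m=env.camera_model(n)
    c,st,_=blob(im,b,orange,9);print(n,'btn',c,st)
    cd,sd,mk=blob(im,d,light,r)
    cn=cv2.findContours(mk.astype(np.uint8),0,2)[0];cn=max(cn,key=cv2.contourArea);e=cv2.fitEllipse(cv2.convexHull(cn));print('dial',e,sd)
    obs+= [(m,np.array([-31,53,16.]),c),(m,np.array([0,-47,0.]),np.array(e[0]))]
    x,y=int(b[0]),int(b[1])
    cv2.imwrite(f'pics/c_{n}.png',cv2.resize(im[y-75:y+45,x-40:x+120,::-1],None,fx=5,fy=5,interpolation=2))
f=lambda p:np.concatenate([proj(m,p[:3]+panelR(p[3])@q)-u for m,q,u in obs])
s=least_squares(f,[430,-200,60,0.]);print(s.x,s.fun)
E
```

```text
top btn [363.28846154 230.28846154] [360 227   8   8  52]
dial ((418.47613525390625, 215.72373962402344), (46.311405181884766, 47.14530563354492), 62.741798400878906) [ 395  193   48   47 1209]
scene btn [354.25641026 257.74358974] [351 255   7   7  39]
dial ((400.57647705078125, 277.0765686035156), (38.491477966308594, 41.41648864746094), 81.40531921386719) [380 258  42  39 851]
[ 4.52758792e+02 -2.49150915e+02  5.90749041e+01 -3.80120201e-02] [-0.05466398  0.48492824 -0.46374623  0.08314421  0.36763121 -0.50593647
  0.49129051  0.32888404]
```

View pics/c_top.png

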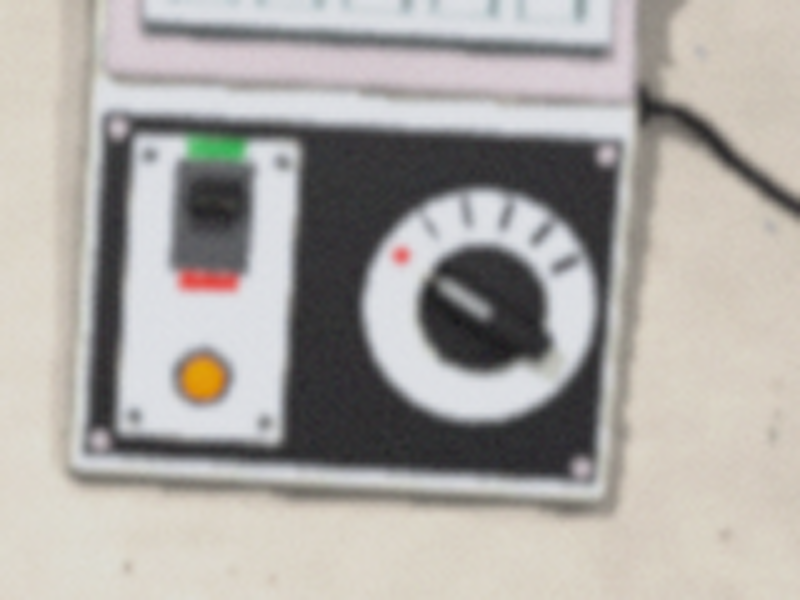

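The crop gives a clean view. The lever is up at the green mark, the pointer is at the red dot and the button is unobstructed. The panel origin fits at (453,-249,59), yaw -2.2°, with residuals of about 0.5 px. I'll spin the tool so that its y axis lies along panel x, then travel to the machine.

```bash
python3 -m jog '{"jaw":[0,0,0,0,0,0,0,0,0,0],"slide":[[0,0,0],[0,0,0],[0,0,0],[0,0,0],[0,0,0],[0,0,0],[0,0,0],[0,0,0],[0,0,0],[0,0,0]],"spin":[1,1,1,1,1,1,1,1,1,0]}' 20
cat >> h.py <<'E'
O=np.array([452.8,-249.2,59.1]);PR=panelR(-0.038)
def togo(target):
    "tool-frame slide (units of 30 mm) from the measured TCP to a world target"
    s=env.state();T=R.from_euler('xyz',s['ee_rot'],degrees=True).as_matrix()
    return T.T@(np.asarray(target)-s['ee_pos'])/30
def pan(P): return O+PR@np.asarray(P,float)
def inpanel(): # fingertip centre in the panel frame
    s=env.state();return PR.T@(s['ee_pos']-[0,0,19]-O)
E
python3 -c "
from h import *
t=pan([-36,53,16]);print(t,env.state()['ee_rot'],togo(t+[0,0,19+60]))"
```

```text
time_s: 1.1
ee_pos: [199.7, 539.0, 232.3]
ee_rot: [-180.0, 0.1, 87.7]
force: [0.4, -0.0, -0.0]
gripper_width: 14.0
gripper_force: 0.0
[ 415.72131997 -194.75204254   63.74665639] [-1.79981953e+02  5.01471035e-02  8.76873415e+01] [-24.143775     8.1838264    3.00410337]
```

```bash
python3 -m jog '{"jaw":[0,0,0,0,0,0,0,0,0,0],"slide":[[-1,0.34,0],[-1,0.34,0],[-1,0.34,0],[-1,0.34,0],[-1,0.34,0],[-1,0.34,0],[-1,0.34,0],[-1,0.34,0],[-1,0.34,0],[-1,0.34,0]],"spin":[0,0,0,0,0,0,0,0,0,0]}'
python3 -m jog '{"jaw":[0,0,0,0,0,0,0,0,0,0],"slide":[[-1,0.34,0],[-1,0.34,0],[-1,0.34,0],[-1,0.34,0],[-1,0.34,0],[-1,0.34,0],[-1,0.34,0],[-1,0.34,0],[-1,0.34,0],[-1,0.34,0]],"spin":[0,0,0,0,0,0,0,0,0,0]}'
python3 -m jog '{"jaw":[0,0,0,0,0,0,0,0,0],"slide":[[-1,0.34,0],[-1,0.34,0],[-1,0.34,0.3],[-1,0.34,0.5],[-0.1,0,0.5],[0,0,0.5],[0,0,0.5],[0,0,0.5],[0,0,0]],"spin":[0,0,0,0,0,0,0,0,0]}'
python3 - <<'E'
from h import *
print(togo(pan([-36,53,16])+[0,0,19+10]),env.state()['qpos'])
cv2.imwrite('pics/w1.png',env.grab_frame('wrist')[:,:,::-1])
m=env.camera_model('wrist')
for P in([-31,53,16],[41,53,32],[0,-47,0]):print(proj(m,pan(P)))
E
```

```text
time_s: 2.1
ee_pos: [289.5, 234.0, 232.7]
ee_rot: [180.0, 0.0, 87.9]
force: [-0.4, -0.1, -0.0]
gripper_width: 0.1
gripper_force: 0.0
time_s: 3.1
ee_pos: [379.2, -69.9, 232.7]
ee_rot: [180.0, -0.0, 87.9]
force: [0.5, -0.0, 0.1]
gripper_width: 0.1
gripper_force: 0.0
time_s: 4.0
ee_pos: [413.5, -192.5, 146.9]
ee_rot: [-179.8, -0.1, 87.8]
force: [0.1, -0.8, -0.3]
gripper_width: 0.5
gripper_force: 0.0
[-0.0761152   0.08337578  1.80604961] [-2.64077239e+01  1.23276779e+01  1.11772259e+02  3.80471072e-03
  5.61754370e+01 -2.42286071e+01]
[329.29240648 258.87809379]
[462.74574009 281.60036047]
[381.70396839 405.05961821]
```

View pics/w1.png

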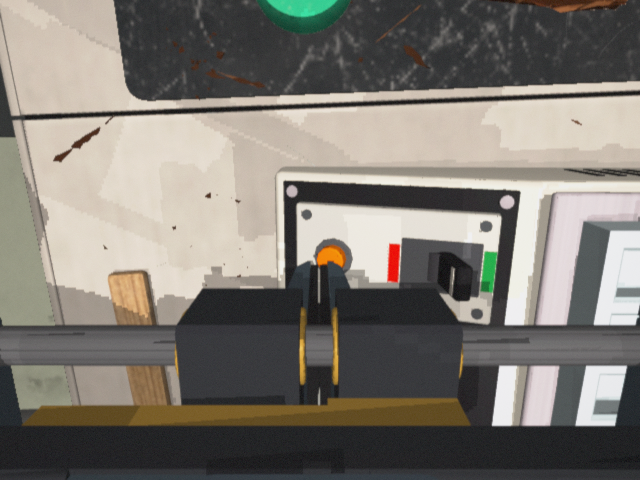

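The wrist view shows the button at (331,258), against a prediction of (329,259), and the lever latched near (455,278). The calibration holds, so I'll descend and press along the panel normal.

```bash
python3 -m jog '{"jaw":[0,0,0,0,0,0],"slide":[[-0.08,0.12,0.5],[0,0,0.5],[0,0,0.5],[0,0,0.3],[0,0,0],[0,0,0]],"spin":[0,0,0,0,0,0]}'
python3 -m jog '{"jaw":[0,0,0,0,0],"slide":[[0,0.03,0.1],[0,0.03,0.1],[0,0.01,0.04],[0,0,0],[0,0,0]],"spin":[0,0,0,0,0]}'
python3 -c "
from h import *
print(inpanel(),env.state()['force'])"
```

```text
time_s: 4.65
ee_pos: [419.0, -195.9, 95.4]
ee_rot: [179.9, 0.0, 87.7]
force: [0.0, 0.7, 0.5]
gripper_width: 0.4
gripper_force: 0.0
time_s: 5.15
ee_pos: [420.4, -195.7, 87.5]
ee_rot: [-180.0, -0.0, 87.7]
force: [-0.1, -0.3, 0.1]
gripper_width: 0.4
gripper_force: 0.0
[-30.06591508  52.26908989  19.10346955] [-0.08349951 -0.28773834  0.11652413]
```

```bash
python3 -m jog '{"jaw":[0,0,0,0,0],"slide":[[0,-0.08,0],[0,0.02,0.06],[0,0.02,0.06],[0,0,0],[0,0,0]],"spin":[0,0,0,0,0]}'
python3 -m jog '{"jaw":[0,0,0,0],"slide":[[0,0.01,0.04],[0,0.01,0.04],[0,0,0],[0,0,0]],"spin":[0,0,0,0]}'
python3 -c "
from h import *
print(inpanel(),env.state()['force'])"
```

```text
time_s: 5.65
ee_pos: [419.0, -195.6, 83.9]
ee_rot: [-179.9, -0.0, 87.7]
force: [-2.3, 0.2, 3.2]
gripper_width: 0.3
gripper_force: 1.9
time_s: 6.05
ee_pos: [419.6, -195.7, 82.0]
ee_rot: [-180.0, -0.0, 87.7]
force: [-4.7, 0.9, 8.9]
gripper_width: 0.4
gripper_force: 5.0
[-32.50296677  52.22481891  14.18013157] [-4.74098443  0.85519031  8.94444272]
```

Run:
```python
from h import *
a=env.grab_frame('wrist')[150:400,250:560,::-1];b=env.grab_frame('scene')[200:325,300:455,::-1]
cv2.imwrite('pics/p2.png',np.hstack([a[:, :],cv2.resize(b,(310,250),interpolation=2)]))
```

```text
(no output)
```

View pics/p2.png

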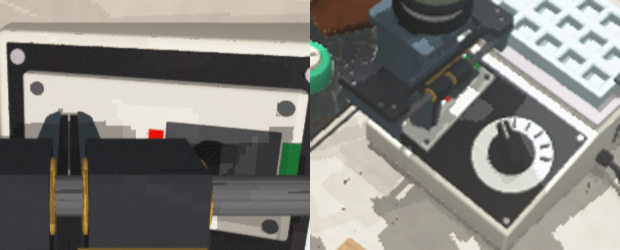

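The lever no longer shows beside the green mark. A dark lump at about (207,155) suggests it has dropped, but the gripper hides most of it. I'll press slightly further, then lift and check.

```bash
python3 -m jog '{"jaw":[0,0,0],"slide":[[0,0.01,0.04],[0,0,0],[0,0,0]],"spin":[0,0,0]}'
python3 -m jog '{"jaw":[0,0,0,0,0,0],"slide":[[0,0,-0.3],[0,0,-0.5],[0,0,-0.6],[0,0,-0.6],[0,0,0],[0,0,0]],"spin":[0,0,0,0,0,0]}'
python3 - <<'E'
from h import *
m=env.camera_model('wrist');a=env.grab_frame('wrist')
cv2.imwrite('pics/p3.png',a[:,:,::-1])
for P in([41,53,32],[14.5,53,32]):print(proj(m,pan(P)))
# fingertip corner target: rear edge 11 mm ahead of centre; start with the tip centre at panel x=-16,z=28
c=pan([-16,53,28]);print(togo(c+[0,0,19]))
E
```

```text
time_s: 6.45
ee_pos: [419.7, -195.7, 81.8]
ee_rot: [-180.0, 0.0, 87.7]
force: [-6.7, 1.4, 16.7]
gripper_width: 0.8
gripper_force: 9.6
time_s: 7.05
ee_pos: [420.6, -195.8, 140.0]
ee_rot: [179.9, 0.0, 87.7]
force: [-0.8, 0.2, -1.4]
gripper_width: 0.1
gripper_force: 0.0
[454.84204147 281.69202391]
[397.6378556  276.10627201]
[0.02214937 0.37291883 1.31327922]
```

View pics/p3.png

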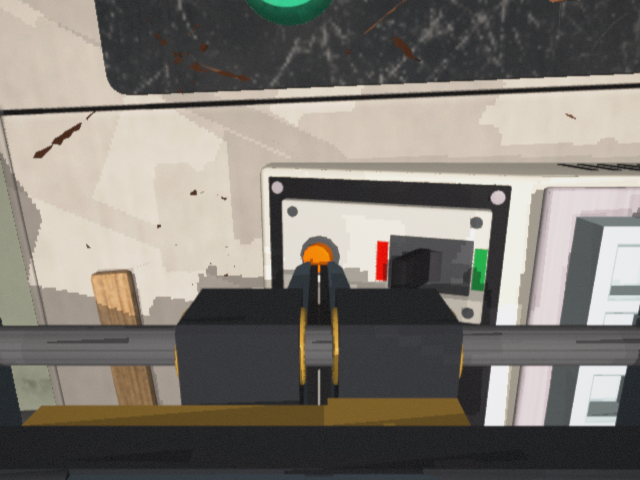

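The lever has dropped; its tip is near (398,275), as predicted. Next I'll put the closed fingers in front of it and push up the slope.

```bash
python3 -m jog '{"jaw":[0,0,0,0,0,0],"slide":[[0.02,0.45,0],[0,0,0.5],[0,0,0.5],[0,0,0.4],[0,0,0],[0,0,0]],"spin":[0,0,0,0,0,0]}' 
python3 -m jog '{"jaw":[0,0,0,0,0,0,0,0],"slide":[[0,0.2,-0.06],[0,0.2,-0.06],[0,0.2,-0.06],[0,0.15,-0.05],[0,0.15,-0.05],[0,0.1,-0.03],[0,0,0],[0,0,0]],"spin":[0,0,0,0,0,0,0,0]}'
python3 -c "
from h import *
print(inpanel())"
```

```text
time_s: 7.7
ee_pos: [434.3, -195.7, 97.8]
ee_rot: [-180.0, -0.0, 87.7]
force: [-0.1, 0.3, -0.1]
gripper_width: 0.7
gripper_force: 0.0
time_s: 8.5
ee_pos: [464.5, -197.1, 108.2]
ee_rot: [179.9, 0.0, 87.7]
force: [0.7, -0.6, -0.4]
gripper_width: -0.1
gripper_force: 0.0
[18.21130717 52.5410903  25.88889087]
```

Run:
```python
from h import *
a=env.grab_frame('wrist')[150:400,250:560,::-1];b=env.grab_frame('scene')[220:300,320:420,::-1]
cv2.imwrite('pics/p4.png',np.hstack([cv2.resize(a,(465,375)),cv2.resize(b,(320,375),interpolation=2)]))
print(env.state()['force'])
```

```text
[-0.18989806  0.18547017  0.17835647]
```

View pics/p4.png

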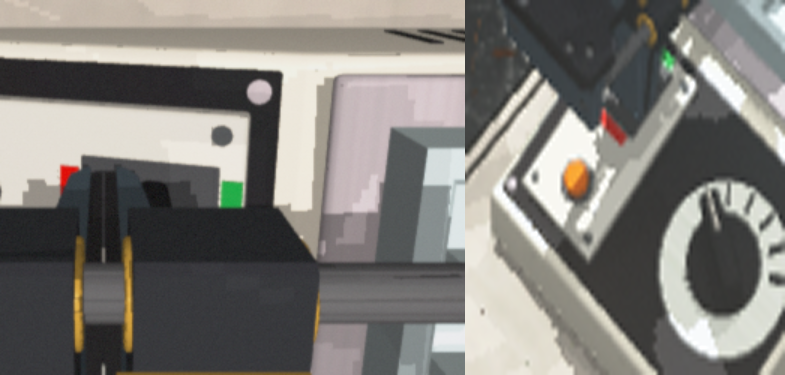

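The wrist crop shows the fingers over the slot, with the lever just up-slope of them at (155,190) and moving ahead. I'll keep pushing in small steps and watch the force.

```bash
for i in 1 ; do python3 -m jog '{"jaw":[0,0,0],"slide":[[0,0.1,-0.03],[0,0,0],[0,0,0]],"spin":[0,0,0]}' | grep -E "ee_pos|force:"; done
python3 -m jog '{"jaw":[0,0,0],"slide":[[0,0.1,-0.03],[0,0,0],[0,0,0]],"spin":[0,0,0]}' | grep -E "ee_pos|force:"
python3 -m jog '{"jaw":[0,0,0],"slide":[[0,0.07,-0.02],[0,0,0],[0,0,0]],"spin":[0,0,0]}' | grep -E "ee_pos|force:"
python3 -c "
from h import *
print(inpanel())"
```

```text
ee_pos: [467.4, -197.1, 108.6]
force: [1.0, -0.8, -0.1]
gripper_force: 0.0
ee_pos: [469.1, -197.0, 109.2]
force: [-2.3, 0.1, -1.0]
gripper_force: 1.3
ee_pos: [471.6, -197.1, 109.8]
force: [-2.6, 0.8, -1.2]
gripper_force: 1.2
[25.38594473 52.79953578 25.32168698]
```

```bash
python3 -m jog '{"jaw":[0,0,0],"slide":[[0,0.06,-0.02],[0,0,0],[0,0,0]],"spin":[0,0,0]}' | grep -E "ee_pos|force:"
python3 -m jog '{"jaw":[0,0,0],"slide":[[0,0.06,-0.02],[0,0,0],[0,0,0]],"spin":[0,0,0]}' | grep -E "ee_pos|force:"
python3 -m jog '{"jaw":[0,0,0],"slide":[[0,0.06,-0.02],[0,0,0],[0,0,0]],"spin":[0,0,0]}' | grep -E "ee_pos|force:"
python3 -c "
from h import *
print(inpanel())"
```

```text
ee_pos: [472.3, -197.1, 110.1]
force: [-5.0, -0.4, -0.6]
gripper_force: 2.3
ee_pos: [472.4, -197.0, 110.2]
force: [-8.8, -2.2, -1.9]
gripper_force: 3.6
ee_pos: [472.6, -197.0, 110.2]
force: [-10.4, -2.1, -2.2]
gripper_force: 4.9
[26.45296248 52.89400223 25.39882862]
```

Motion has stalled at panel x ≈ 26.4, where I predicted the stop, and the force is climbing. One more nudge, then I'll back off and look.

```bash
python3 -m jog '{"jaw":[0,0,0],"slide":[[0,0.06,-0.02],[0,0,0],[0,0,0]],"spin":[0,0,0]}' | grep -E "ee_pos|force:"
python3 -m jog '{"jaw":[0,0,0,0,0,0,0,0,0],"slide":[[0,-0.2,0.06],[0,-0.4,0.1],[0,-0.6,0.1],[0,-0.2,-0.5],[0,0,-0.7],[0,0,-0.7],[0,0,0],[0,0,0],[0,0,0]],"spin":[0,0,0,0,0,0,0,0,0]}'
python3 - <<'E'
from h import *
m=env.camera_model('wrist');a=env.grab_frame('wrist')
for P in([41,53,32],[14.5,53,32]):print(proj(m,pan(P)))
cv2.imwrite('pics/p5.png',a[150:400,200:560,::-1])
# knob: tool y from -2.3 to about -32 deg; contact mid-point on the axis at panel z=32
t=pan([0,-47,32])+[0,0,9];print(t,togo(t+[0,0,50]))
E
```

```text
ee_pos: [472.7, -197.0, 110.2]
force: [-14.6, -2.8, -4.0]
gripper_force: 6.3
time_s: 11.6
ee_pos: [436.8, -195.6, 160.8]
ee_rot: [-180.0, -0.0, 87.7]
force: [-0.6, -1.1, -0.0]
gripper_width: 0.5
gripper_force: 0.0
[411.08593546 269.04435553]
[360.36163628 264.34809101]
[ 441.56461006 -295.80680399   98.67076765] [-3.33195636  0.29901163  0.3961669 ]
```

View pics/p5.png

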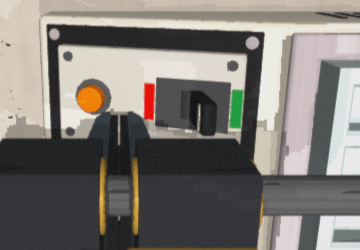

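The lever is back up next to the green mark, as in the first view, and nothing touches it. Next the knob: move over it, spin about 31° and open the jaws to 40 mm.

```bash
python3 -m jog '{"jaw":[0,0,40,40,40,40,40,40,40,40],"slide":[[-0.8,0.1,0],[-0.9,0.1,0],[-0.9,0.1,0],[-0.73,0,0],[0,0,0],[0,0,0],[0,0,0],[0,0,0],[0,0,0],[0,0,0]],"spin":[0,0,0,0,1,1,1,0.87,0,0]}' 20
python3 - <<'E'
from h import *
t=pan([0,-47,32])+[0,0,9];print(togo(t),env.state()['qpos'])
E
```

```text
time_s: 12.65
ee_pos: [441.8, -295.9, 160.9]
ee_rot: [-179.9, -0.0, 56.9]
force: [0.4, -1.1, -0.7]
gripper_width: 40.1
gripper_force: 0.0
[-0.00340723 -0.00560654  2.07301753] [-3.50512744e+01  1.77818776e+01  1.01527249e+02  7.55297996e-03
  6.07642819e+01 -1.91434659e+00]
```

```bash
python3 -m jog '{"jaw":[40,40,34,30,30,30],"slide":[[0,0,0.5],[0,0,0.6],[0,0,0.5],[0,0,0.25],[0,0,0],[0,0,0]],"spin":[0,0,0,0,0,0]}'
python3 -m jog '{"jaw":[30,30,20,10,5,5,5,5],"slide":[[0,0,0.12],[0,0,0.1],[0,0,0],[0,0,0],[0,0,0],[0,0,0],[0,0,0],[0,0,0]],"spin":[0,0,0,0,0,0,0,0]}' 25
python3 -c "
from h import *
s=env.state();print(s['torque'],PR.T@(s['ee_pos']-O))"
```

```text
time_s: 13.25
ee_pos: [442.4, -296.2, 106.5]
ee_rot: [180.0, -0.0, 56.7]
force: [0.3, 0.1, 0.1]
gripper_width: 30.0
gripper_force: 0.0
time_s: 14.05
ee_pos: [440.9, -295.3, 99.8]
ee_rot: [-179.8, -0.0, 56.7]
force: [-3.2, 1.4, 6.4]
gripper_width: 17.2
gripper_force: 23.6
[0.20338452 0.54665671 0.06026588] [  2.30075928 -46.47334827  41.90225192]
```

Gripped: 17.2 mm across the tilted bar at 24 N. I'll turn it in stages.

```bash
python3 -m jog '{"jaw":[5,5,5,5,5,5,5,5,5,5],"slide":[[0,0,0],[0,0,0],[0,0,0],[0,0,0],[0,0,0],[0,0,0],[0,0,0],[0,0,0],[0,0,0],[0,0,0]],"spin":[0.5,0.5,0.5,0.5,0.5,0.5,0.5,0.5,0,0]}' 30
python3 -c "
from h import *
s=env.state();print(s['torque'],PR.T@(s['ee_pos']-O))"
```

```text
time_s: 15.05
ee_pos: [440.9, -295.2, 100.3]
ee_rot: [-179.9, 0.1, 24.7]
force: [-5.4, 3.4, 8.6]
gripper_width: 14.4
gripper_force: 29.9
[ 0.27999359  0.53640386 -0.03202205] [  2.46906212 -46.45691449  42.3894019 ]
```

```bash
python3 -m jog '{"jaw":[5,5,5,5,5,5,5,5,5,5],"slide":[[0,0,0],[0,0,0],[0,0,0],[0,0,0],[0,0,0],[0,0,0],[0,0,0],[0,0,0],[0,0,0],[0,0,0]],"spin":[0.5,0.5,0.5,0.5,0.5,0.5,0.5,0.5,0.5,0]}' 30
python3 - <<'E'
from h import *
s=env.state();print(s['torque'],PR.T@(s['ee_pos']-O))
a=env.grab_frame('top')[130:260,330:460,::-1];b=env.grab_frame('scene')[200:330,320:470,::-1]
cv2.imwrite('pics/p6.png',np.hstack([cv2.resize(a,(390,390),interpolation=2),cv2.resize(b,(400,390),interpolation=2)]))
E
```

```text
time_s: 16.05
ee_pos: [440.9, -294.7, 100.0]
ee_rot: [-179.9, 0.1, -11.3]
force: [-2.5, 3.6, 8.9]
gripper_width: 13.4
gripper_force: 30.3
[1.14451014 0.46678735 0.33637059] [  2.42421167 -45.90194067  42.07321806]
```

View pics/p6.png

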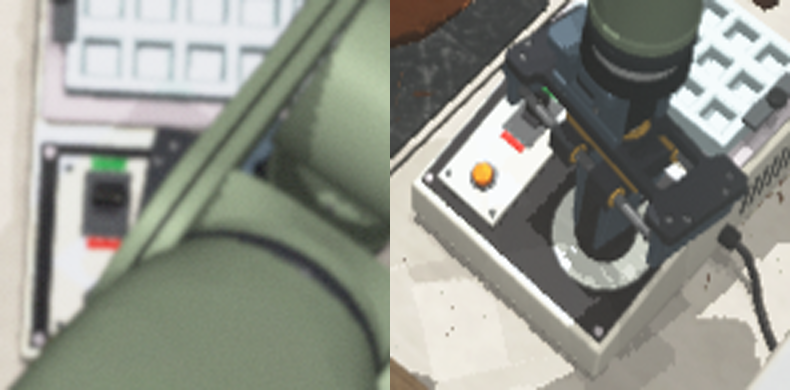

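The top crop shows the lever latched at the green mark (108,165), while the arm hides the knob. The scene crop shows the fingers on the bar over the dial. The jaw width of 13.4 mm means the bar is flush with the pads, and the yaw corresponds to about 1.21 rad. I'll add 0.3 units to centre on notch 3 and check in the wrist view.

```bash
python3 -m jog '{"jaw":[5,5,5,5,5,5,5,5],"slide":[[0,0,0],[0,0,0],[0,0,0],[0,0,0],[0,0,0],[0,0,0],[0,0,0],[0,0,0]],"spin":[0.3,0,0,0,0,0,0,0]}' 30
python3 - <<'E'
from h import *
m=env.camera_model('wrist');a=env.grab_frame('wrist')[:,:,::-1].copy()
for k in range(6):
    th=np.radians(60)-0.419*k;print(k,proj(m,pan([33*np.cos(th),-47+33*np.sin(th),1])).round(), end=' ')
print(proj(m,pan([0,-47,40])))
cv2.imwrite('pics/p7.png',a)
E
```

```text
time_s: 16.95
ee_pos: [440.9, -294.7, 100.0]
ee_rot: [-179.9, 0.2, -13.7]
force: [-4.0, 3.5, 7.9]
gripper_width: 12.9
gripper_force: 30.5
0 [247. 246.] 1 [261. 223.] 2 [286. 206.] 3 [318. 200.] 4 [349. 205.] 5 [373. 221.] [321.96245883 320.85611927]
```

View pics/p7.png

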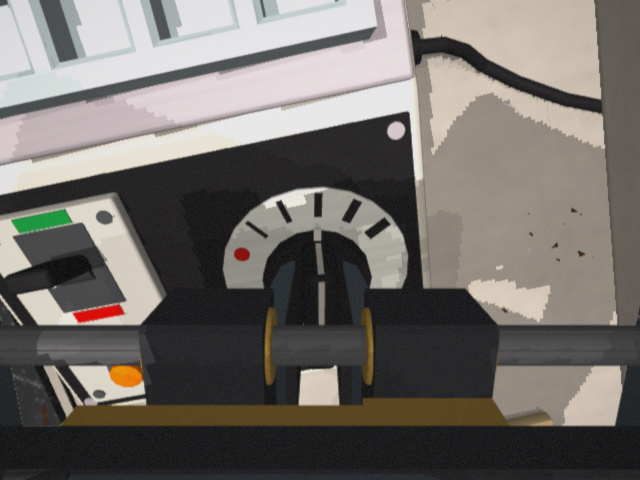

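The wrist view shows the white pointer at (317,235), aimed straight at the third bar at (318,204). The lever is on the green side, and the jaws hold the knob with 30 N.

```bash
python3 -c "
from workcell import env
print(env.job_done())"
```

```text
the job is handed in; nothing more can be done
None
```

I pressed the test button and the lever dropped, then pushed the lever back up until it latched. The knob is now held at the third notch with about 30 N, and the job is handed in; the hand-in returned no verdict.

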